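Set the dough sheeter to its preset thickness and clamp it

TASK

On the dough sheeter's control deck, push the long thickness lever round with a fingertip until its tip points at the upright tab of the preset flag, and then push the arms of the three-armed clamp wheel clockwise, seen from above, until it is fully home against its stop. Do not lift the lever or the wheel off its seat, do not shift the flag, and leave everything else on the machine and the bench where it is; finish with the lever still pointing at the flag.

Things in the scene. Friction and masses are not known exactly. Their poses are not given: they have to be found in the camera images.
- sheeter: fixed white enamelled tabletop dough sheeter. Origin on the bench; x points away from the robot's side, y left, z up. Its flat control deck is 70 mm above the bench, from x -180 to +90 mm and y -210 to +210 mm; behind it (x 90 to 210 mm) two rollers between white cheeks stand up to 130 mm above the bench
- lever_axis (a point): the upright axis of the thickness lever, at deck height, at the far edge of a square dark dial plate with ticks; at 0, +90 mm in the sheeter's frame
- thickness_lever (a joint): lever angle, rad: 0 when it points along the sheeter's -x (to the deck's front edge), growing counter-clockwise seen from above, limits -1 and 1; it starts negative, at the left. It turns stiffly (about 0.22 N m), has no spring and stays where it is left
- lever_tip (a point): pointed end of the lever, 135 mm from its axis, 97 mm above the bench. The lever: hub radius 21 mm; level steel bar 14 mm wide, 88 to 106 mm above the bench, to 126 mm from the axis, then a 6 mm wide tip; an upright black knob, 24 mm across, stands on the bar 105 mm from the axis, its top 139 mm above the bench
- preset_flag (a joint): flag angle, rad, same zero, axis and direction as the lever's: the lever points at the flag when both angles are equal. It turns if pushed (0.12 N m), and must not be
- flag_mark (a point): point on the flag's middle line 135 mm from the lever axis, 78 mm above the bench, straight below where the lever's tip must come. The flag: flat aluminium strip 12 mm wide lying under the lever, 8 mm above the deck, ending in an upright tab 16 mm wide, 148 to 152 mm from the axis, up to 106 mm above the bench; the lever swings past inside the tab
- lever_lift (a joint): how far the lever has been pulled up off its seat, in m: 0 seated, 0.03 at most; held down by its weight and a spring (about 7 N in all)
- wheel_axis (a point): the upright axis of the clamp wheel, at deck height; at -40, -130 mm in the sheeter's frame
- clamp_wheel (a joint): wheel angle, rad, growing CLOCKWISE seen from above as it tightens: 0 loose, 1.7 at its firm stop (fully home). It turns stiffly (about 0.11 N m), has no spring and stays where it is left
- wheel_arm_end (a point): centre of the ball on the wheel arm that points along the sheeter's -x when the wheel reads 0; 62 mm from the axis, 98 mm above the bench. The wheel: hub radius 20 mm and three alike level round steel arms, 14 mm thick, 120 degrees apart, no rim, each ending in a 22 mm black ball centred 62 mm from the axis
- wheel_lift (a joint): how far the clamp wheel has been pulled up off its seat, in m: 0 seated, 0.03 at most; held down by its weight and a spring (about 7 N in all)
- ring_cutter: bystander: open steel ring pastry cutter, 56 mm across, 28 mm tall, standing on the sheeter's deck; origin at the centre of its underside
- salt_dish: bystander: blue ceramic dish, 56 mm across, 24 mm tall, on the sheeter's deck; origin at the centre of its underside
- flour_scoop: bystander: white plastic scoop, open box 130 x 90 x 45 mm with a 100 mm handle towards its -x, on the bench; origin under the box's centre
- flour_shaker: bystander: aluminium flour shaker, 66 mm across, 98 mm tall, on the bench; origin at the centre of its underside
- gnocchi_board: bystander: ridged wooden paddle 160 x 70 x 12 mm with a 90 mm handle towards its -x, lying on the bench; origin under the paddle's centre
- mustard_jar: bystander: amber glass jar, 68 mm across, 85 mm tall, on the bench; origin at the centre of its underside
- pastry_brush: bystander: pastry brush 200 mm long, lying on the bench; origin under its middle

How it is judged:
By the outcome, as a careful person would: the job done as asked, in the order asked, and still so for the second after the job is handed in, with the robot touching nothing.
It also fails if it takes over 48 s, if anything falls off the work surface, if the arm or the gripper's body presses on something with over 40 N, if the wrist force passes 120 N, or if a joint passes its speed limit or range.

ROBOT

A 7-joint arm with a two-finger parallel gripper is mounted at the origin on the work surface. World frame = base frame: x ahead of the robot, y to its left, z up, the work surface at z = 0. Lengths are in m, angles in rad, forces in N, time in s.
With the tool pointing down it reaches from about 0.4 to 0.85 m from the base axis. Payload 4.5 kg.
Tool frame: the origin (TCP) lies on the centre line of the jaws, within the pads' length; the fingertips stand ahead of it and the grasp point (between the pads) lies 3 mm ahead of it (r.finger_overhang is the z of the fingertips in the tool frame, in m); z points along the fingers, y is the direction in which the jaws open and shut (so a half turn about z gives the same grasp; the last joint's range is limited). The gripper opens to 88 mm and grips with 3 to 60 N. Pads are 18 mm wide; open, the fingers measure 123 mm over their backs; the gripper's body (75 mm by 187 mm) begins 45 mm behind the grasp point.
Start: joints at [1.233, 0.689, -0.195, 1.565, 0.157, 0.902, -0.215], TCP at [0.227, -0.582, 0.261] pointing down, gripper open.
Joint ranges: [-3.01, 3.01], [-0.46, 2.08], [-1.47, 1.51], [0.13, 2.56], [-1, 4.14], [0.04, 2.09], [-2.66, 2.66]. Speed limits (rad/s): [2.57, 2.57, 3.14, 3.14, 3.14, 3.14, 3.14].

INTERFACE

Orientations are given as a unit quaternion [x, y, z, w].
In Python, from plant import get_state, snapshot, camera_model, workorder, boxes_of, mark_of, r gives the robot as it stands.
- The arm moves only by the tool jog_arm, never from a script. Its argument "rows" is a list of rows, each a list of 2 entries, a list of its own where there are three numbers: the shift along the tool's x, y, z normalised to -1 to 1, where 1 is 75 cm, then the turn about the tool's z normalised to -1 to 1, where 1 is 2 rad. A call has 1 to 20 rows; each row is the pose to reach, as a shift and turn from the pose commanded when the call began, along the tool's axes at that moment; what a row does not reach only later rows make up. A row lasts 1/12 s, in which the tool goes at most 41.7 mm and 7.16 degrees, less where a joint would pass 70% of its speed; a pose out of reach is approached as far as the arm can. A call with a number of a shift or a turn outside -1 to 1 is refused whole. A call with a gripper value outside its range is refused whole. "gripper" is the finger opening in mm, from 0 to 88.1, set as the call begins (left out, the last holds). The fingers move at their own pace and stop on an object; "newtons" is the grip in N (left out, the last holds). Time passes only in rows, so rows that repeat a pose let the fingers close. It gives the time, the measured TCP pose, the force and the opening at its end, in the units of the state.
- get_state(): the state, without advancing time (a new reading comes with each control period).
- snapshot(name): name is "scene" or "side" or "wrist"; returns the picture (400x640x3 uint8, red, green, blue); there is no depth.
- camera_model(name): a dict with "mtx" (3x3 intrinsics, pixels), "extrinsics" (4x4, takes a point from camera to world coordinates); the wrist camera has in their place "T_tool_cam" (4x4, takes a point from camera to tool coordinates, whose origin is the TCP and whose axes are the flange's). Camera axes: x right, y up, looking along -z (the intrinsics and any distortion apply to the point x, -y, -z); pixel columns grow to the right and rows downward; lengths in m; the calibration is good to about 2 mm. The wrist camera is an equidistant fisheye: a pixel r from the principal point sees the ray r / f radians off the axis. A picture is of the moment at which its call begins: read the wrist's pose just before it. camera_model takes no time and is no camera call.
- workorder.finish_job(): hands the job in, once; it reports no verdict.
Trained networks look in the newest picture that a camera, given by its name, has taken for a name from the list of things; names that differ only in an ending like _2 or _b are one class to them, and where a whole thing is asked for, a point or a joint stands for the part that bears it (a point fixed in the world has none). Each returns a list of dicts, best first, with "p" (0 to 1); they miss things now and then, are a little off and sometimes report something else, mostly with a low value. They report only what shows in the picture. A call takes as long as a camera call.
- boxes_of(thing, camera): "rect" ([left, top, right, bottom] in pixels, round what is visible of it).
- mark_of(thing, camera): "pixel" ([row, column] in pixels: a listed point, or the origin of a listed thing).
The state is a dict: "clock": time; "q": joint angles; "qd": joint speeds; "joint_torque": joint torques, N m; "tool_pos": TCP position; "eef_rot": TCP orientation; "contact_force": force on the tool from outside, world axes, zero at the start; "moment": the same for the moment, N m; "opening": opening from 0.0 (shut) to 1.0 (fully open).
Only numpy, scipy, OpenCV 4.12 (cv2) and the standard library are available. Lean on these libraries where they do the work, as an engineer would, in place of code of your own. Each camera call takes 0.05 s, during which the arm holds its last target.

## Working session

There is one attempt and no reset: what is moved stays moved. The work goes in short steps, Python scripts to look and compute and a tool call to move; the robot and the scene stay as the last step left them, time stands still between calls to the robot, and variables do not carry over. Pictures are saved under pics/ and viewed, and the job is handed in when it is done.

Besides the shell and the picture viewer there is one more tool, called after "Emit:" as name(argument=value, ...) on one line, values as JSON. jog_arm: Moves the arm, as the interface text tells. Scaled input: -1 to 1 covers 75 cm each way for a shift and 2 rad each way for a turn. Its arguments: {"type":"object","properties":{"rows":{"type":"array"},"gripper":{"type":"number"},"newtons":{"type":"number"}},"required":["rows"]}

```bash
ls; mkdir -p pics; python3 - <<'E'
from plant import get_state, snapshot, camera_model, workorder, boxes_of, mark_of, r
import cv2
s=get_state();print(s)
print(r, getattr(r,'finger_overhang',None), [a for a in dir(r) if not a.startswith('__')])
for c in("scene","side","wrist"):
    im=snapshot(c);cv2.imwrite(f"pics/{c}0.png",im[:,:,::-1])
    print(c,camera_model(c))
    for t in ["lever_axis","lever_tip","flag_mark","wheel_axis","wheel_arm_end","sheeter","ring_cutter","salt_dish"]:
        m=mark_of(t,c);print(t,[(round(d['p'],2),[round(float(v),1) for v in d['pixel']]) for d in m[:3]])
print(get_state()['clock'])
E
```

```text
pics
{'clock': 0.0, 'q': array([ 1.23278761,  0.68995521, -0.1944923 ,  1.56634813,  0.15727545,
        0.90245006, -0.21511225]), 'qd': array([-0.00030172,  0.00111246,  0.00078066, -0.00133236,  0.00130706,
       -0.00150167,  0.00022749]), 'joint_torque': array([-7.75682274e-04, -5.27572703e+01, -1.26771066e+00, -1.53430098e+01,
       -5.28381276e-02,  6.56928823e-03,  1.61421635e-04]), 'tool_pos': array([ 0.22680575, -0.58177229,  0.25992628]), 'eef_rot': array([ 9.82765349e-01,  1.84855302e-01, -2.22521831e-04, -8.58551080e-04]), 'contact_force': array([-0.35547602, -0.25824869, -0.21122392]), 'moment': array([ 0.01323254, -0.02667842, -0.02092025]), 'opening': 0.9969718443417407}
<Robot object at 0x7ff95b383a10> 0.022 ['Unreachable', 'finger_overhang']
scene {'mtx': array([[478.99101978,   0.        , 327.14214523],
       [  0.        , 478.99101978, 205.43470029],
       [  0.        ,   0.        ,   1.        ]]), 'extrinsics': array([[-0.52821782, -0.62292211,  0.57702165,  1.24664698],
       [ 0.84907325, -0.38126603,  0.36566493,  0.5122371 ],
       [-0.0077820
[... 1237 characters left out ...]
 [(0.72, [183.1, 335.2])]
salt_dish [(0.68, [190.0, 278.8])]
wrist {'mtx': array([[309.70691629,   0.        , 319.4964473 ],
       [  0.        , 309.70691629, 198.63910424],
       [  0.        ,   0.        ,   1.        ]]), 'T_tool_cam': array([[ 5.33635304e-04,  9.66840851e-01,  2.55379101e-01,
         6.47479617e-02],
       [ 9.99999670e-01, -6.72219308e-04,  4.55377746e-04,
         7.41789332e-04],
       [ 6.11948569e-04,  2.55378773e-01, -9.66840891e-01,
        -1.25249753e-01],
       [ 0.00000000e+00,  0.00000000e+00,  0.00000000e+00,
         1.00000000e+00]])}
lever_axis []
lever_tip []
flag_mark []
wheel_axis []
wheel_arm_end []
sheeter []
ring_cutter []
salt_dish []
1.35
```

```bash
python3 - <<'E'
import cv2
for c in("scene","side"):
    im=cv2.imread(f"pics/{c}0.png"); 
    cv2.imwrite(f"pics/{c}0_crop.png",cv2.resize(im[120:300,180:440],None,fx=3,fy=3,interpolation=cv2.INTER_CUBIC))
E
```

```text
(no output)
```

View pics/scene0.png

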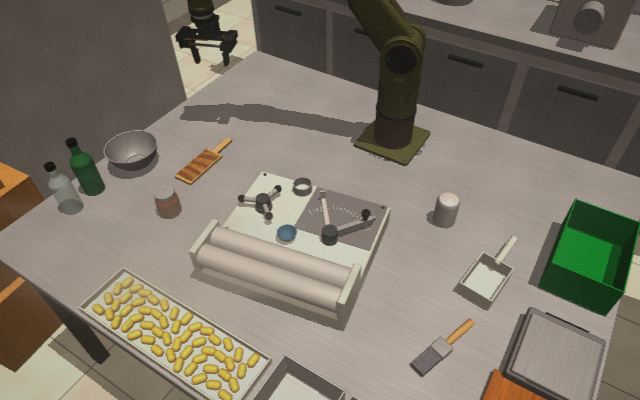

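View pics/side0.png

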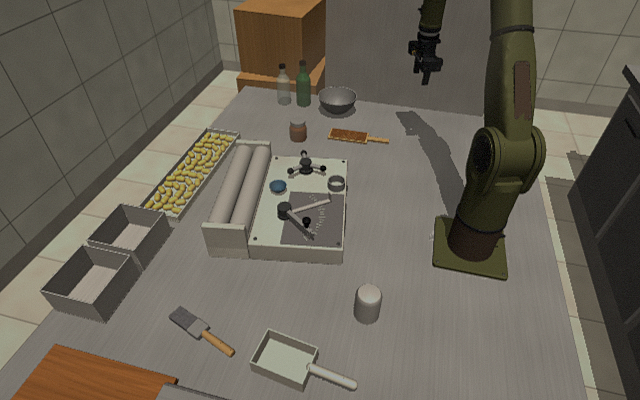

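View pics/scene0_crop.png

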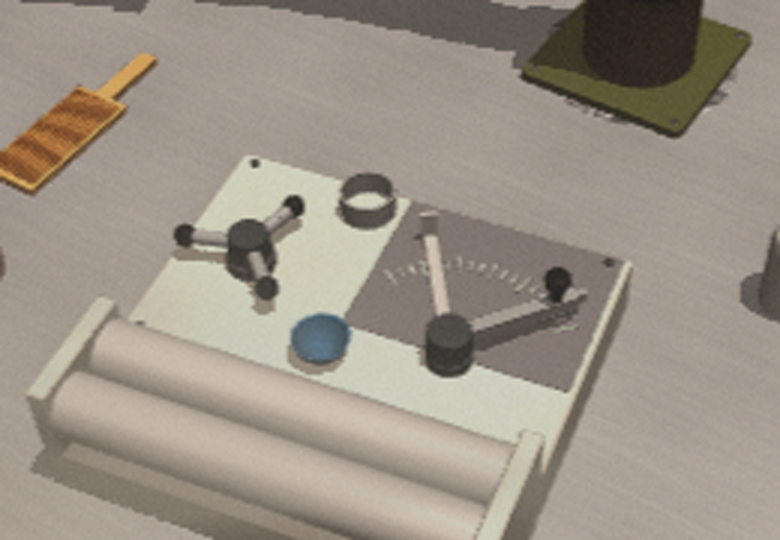

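View pics/side0_crop.png

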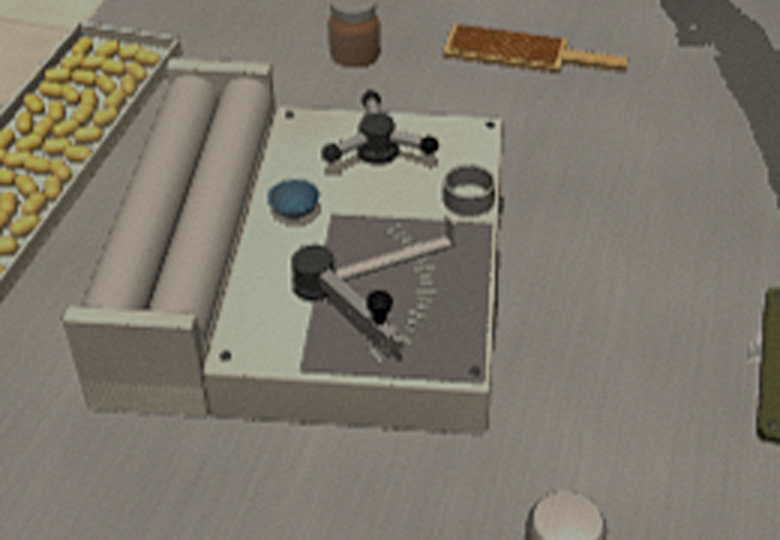

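```bash
cat > h.py <<'E'
import numpy as np, cv2
from scipy.optimize import least_squares
from plant import *
from scipy.spatial.transform import Rotation as R
def proj(c,P):
    m=camera_model(c);E=np.linalg.inv(m['extrinsics']);p=E[:3,:3]@np.asarray(P)+E[:3,3]
    K=m['mtx'];return np.array([K[0,0]*p[0]/-p[2]+K[0,2],K[1,1]*-p[1]/-p[2]+K[1,2]])
def projw(P,pos,q):
    m=camera_model('wrist');T=m['T_tool_cam']; A=np.eye(4);A[:3,:3]=R.from_quat(q).as_matrix();A[:3,3]=pos
    E=np.linalg.inv(A@T);p=E[:3,:3]@np.asarray(P)+E[:3,3]
    v=np.array([p[0],-p[1],-p[2]]);th=np.arctan2(np.hypot(v[0],v[1]),v[2]);u=v[:2]/np.hypot(v[0],v[1])
    K=m['mtx'];return np.array([K[0,2],K[1,2]])+K[0,0]*th*u
def S2W(p,s):
    c,d=np.cos(s[2]),np.sin(s[2]);return np.array([s[0]+c*p[0]-d*p[1],s[1]+d*p[0]+c*p[1],p[2]])
def lev(a,rad,z): return np.array([-rad*np.cos(a),.09-rad*np.sin(a),z])
def whl(w,rad,z): return np.array([-.04-rad*np.cos(w),-.13+rad*np.sin(w),z])  # ccw angle -w
E
python3 - <<'E'
from h import *
obs=[('scene',(262.3,171.7),'P',(-.18,-.21,.07)),('scene',(390.7,207.3),'P',(-.18,.21,.07)),
('side',(346.7,159.3),'P',(-.18,-.21,.07)),('side',(343.3,245.7),'P',(-.18,.21,.07)),
('scene',(332.5,240),'P',(0,.09,.07)),('side',(286.4,213.3),'P',(0,.09,.07)),
('scene',(265.2,207.9),'P',(-.04,-.13,.07)),('side',(304.6,171.1),'P',(-.04,-.13,.07)),
('scene',(375,217.7),'L',0),('side',(312.,238.),'L',0),
('scene',(322.2,200.8),'F',0),
('scene',(277.9,183.7+3.5),'W',0),('side',(322.4,168),'W',0)]
def pt(o,x):
    s=x[:3]
    p={'P':lambda:o[3],'L':lambda:lev(x[3],.135,.097),'F':lambda:lev(x[4],.135,.078),'W':lambda:whl(x[5],.062,.098)}[o[2]]()
    return S2W(p,s)
f=lambda x:np.concatenate([proj(o[0],pt(o,x))-np.array(o[1]) for o in obs])
b=None
for yaw in (0,.5,-.5,1,-1):
    q=least_squares(f,[.6,0,yaw,-.7,.1,0],loss='soft_l1')
    if b is None or q.cost<b.cost:b=q
print(b.x,b.cost);print(f(b.x).reshape(-1,2).round(1))
for o in obs: print(o[2],pt(o,b.x).round(3))
s=b.x[:3]
E
```

```text
Traceback (most recent call last):
  File "h.py", line 6, in proj
    m=camera_model(c);E=np.linalg.inv(m['extrinsics']);p=E[:3,:3]@np.asarray(P)+E[:3,3]
ValueError: time passes only in moves, steps and waits
```

```bash
cat > cams.py <<'E'
import json,numpy as np
from plant import camera_model
json.dump({c:{k:np.asarray(v).tolist() for k,v in camera_model(c).items()} for c in("scene","side","wrist")},open('cams.json','w'))
E
python3 cams.py
python3 - <<'E'
s=open('h.py').read()
s=s.replace("def proj(","import json\n_C={c:{k:np.array(v) for k,v in m.items()} for c,m in json.load(open('cams.json')).items()}\ncm=_C.get\ndef proj(",1).replace("m=camera_model(","m=cm(")
open('h.py','w').write(s)
E
cat > fit1.py <<'E'
from h import *
obs=[('scene',(262.3,171.7),'P',(-.18,-.21,.07)),('scene',(390.7,207.3),'P',(-.18,.21,.07)),
('side',(346.7,159.3),'P',(-.18,-.21,.07)),('side',(343.3,245.7),'P',(-.18,.21,.07)),
('scene',(332.5,240),'P',(0,.09,.07)),('side',(286.4,213.3),'P',(0,.09,.07)),
('scene',(265.2,207.9),'P',(-.04,-.13,.07)),('side',(304.6,171.1),'P',(-.04,-.13,.07)),
('scene',(375,217.7),'L',0),('side',(312.,238.),'L',0),
('scene',(322.2,200.8),'F',0),
('scene',(277.9,183.7+3.5),'W',0),('side',(322.4,168),'W',0)]
def pt(o,x):
    s=x[:3]
    p={'P':lambda:o[3],'L':lambda:lev(x[3],.135,.097),'F':lambda:lev(x[4],.135,.078),'W':lambda:whl(x[5],.062,.098)}[o[2]]()
    return S2W(p,s)
f=lambda x:np.concatenate([proj(o[0],pt(o,x))-np.array(o[1]) for o in obs])
b=None
for yaw in (0,.5,-.5,1,-1):
    q=least_squares(f,[.6,0,yaw,-.7,.1,0],loss='soft_l1')
    if b is None or q.cost<b.cost:b=q
print(b.x,b.cost);print(f(b.x).reshape(-1,2).round(1).tolist())
for o in obs: print(o[2],pt(o,b.x).round(3))
E
python3 fit1.py
```

```text
[ 0.56455178 -0.00766081  0.18120122 -0.80920937  0.55714496  0.24741301] 14.576957170944077
[[-0.3, -1.5], [1.6, -1.6], [0.1, -1.2], [0.0, 3.9], [-1.5, -0.7], [-2.1, 2.0], [-0.3, -0.1], [0.3, -0.8], [1.5, 0.7], [0.5, -2.8], [0.1, 1.0], [-0.1, 1.3], [-0.0, -0.6]]
P [ 0.425 -0.247  0.07 ]
P [0.35  0.166 0.07 ]
P [ 0.425 -0.247  0.07 ]
P [0.35  0.166 0.07 ]
P [0.548 0.081 0.07 ]
P [0.548 0.081 0.07 ]
P [ 0.549 -0.143  0.07 ]
P [ 0.549 -0.143  0.07 ]
L [0.439 0.16  0.097]
L [0.439 0.16  0.097]
F [ 0.448 -0.01   0.078]
W [ 0.487 -0.139  0.098]
W [ 0.487 -0.139  0.098]
```

Emit:
jog_arm(rows=[[[0.522,-0.557,-0.053],0.095],[[0.522,-0.557,-0.053],0.095],[[0.522,-0.557,-0.053],0.095],[[0.522,-0.557,-0.053],0.095],[[0.522,-0.557,-0.053],0.095],[[0.522,-0.557,-0.053],0.095],[[0.522,-0.557,-0.053],0.095],[[0.522,-0.557,-0.053],0.095],[[0.522,-0.557,-0.053],0.095],[[0.522,-0.557,-0.053],0.095],[[0.522,-0.557,-0.053],0.095],[[0.522,-0.557,-0.053],0.095],[[0.522,-0.557,-0.053],0.095],[[0.522,-0.557,-0.053],0.095],[[0.522,-0.557,-0.053],0.095],[[0.522,-0.557,-0.053],0.095],[[0.522,-0.557,-0.053],0.095],[[0.522,-0.557,-0.053],0.095]], gripper=0)

```text
clock: 2.85
tool_pos: [0.4393, -0.0525, 0.3003]
eef_rot: [0.996, 0.089, -0.0, 0.0]
contact_force: [-0.5, 0.1, 0.1]
opening: 0.001
```

```bash
python3 - <<'E'
from h import *
s=get_state();im=snapshot('wrist');cv2.imwrite('pics/w1.png',im[:,:,::-1])
np.savez('w1.npz',im=im,pos=s['tool_pos'],q=s['eef_rot'],jq=s['q']);print(s['q'])
for t in ["lever_axis","lever_tip","flag_mark","wheel_axis","wheel_arm_end","ring_cutter","salt_dish"]:
    m=mark_of(t,'wrist');print(t,[(round(d['p'],2),[round(float(v),1) for v in d['pixel']]) for d in m[:3]])
E
```

```text
[ 0.10806876  0.39644065 -0.13438696  2.03693031  0.08048081  0.71390586
 -1.46884832]
lever_axis [(0.87, [63.5, 224.9])]
lever_tip [(0.64, [150.6, 144.0])]
flag_mark [(0.69, [164.3, 275.8]), (0.65, [63.5, 225.5])]
wheel_axis [(0.97, [101.0, 413.0])]
wheel_arm_end [(0.9, [152.9, 405.2])]
ring_cutter []
salt_dish [(0.94, [28.3, 320.6]), (0.67, [232.0, 104.0]), (0.45, [65.5, 224.5])]
```

View pics/w1.png

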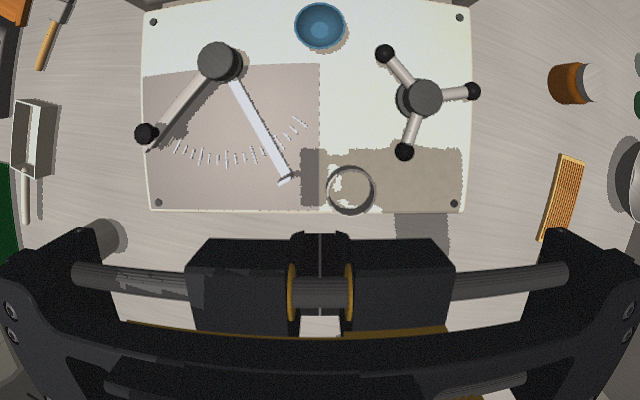

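```bash
python3 - <<'E'
import cv2
im=cv2.imread('pics/w1.png')
cv2.imwrite('pics/w1a.png',cv2.resize(im[20:220,120:340],None,fx=3.4,fy=3,interpolation=cv2.INTER_CUBIC)[:600,:])
cv2.imwrite('pics/w1b.png',cv2.resize(im[20:220,310:490],None,fx=3,fy=3,interpolation=cv2.INTER_CUBIC))
E
```

```text
(no output)
```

View pics/w1a.png

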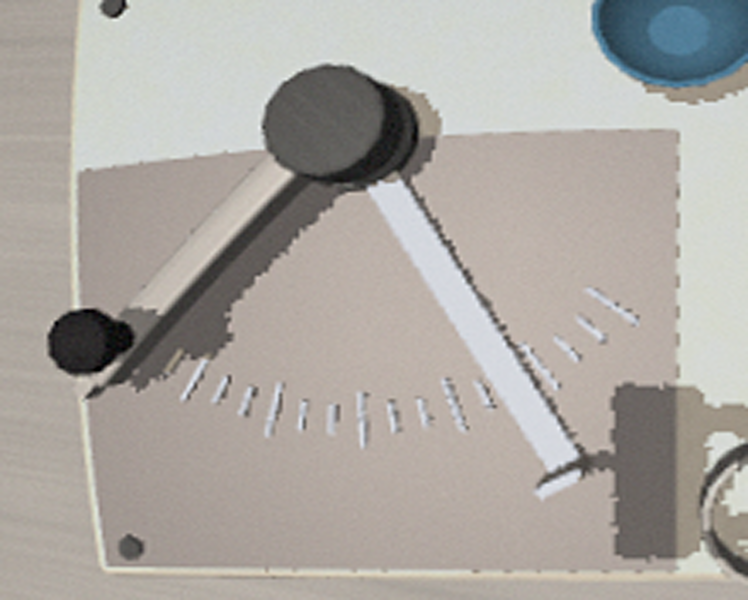

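View pics/w1b.png

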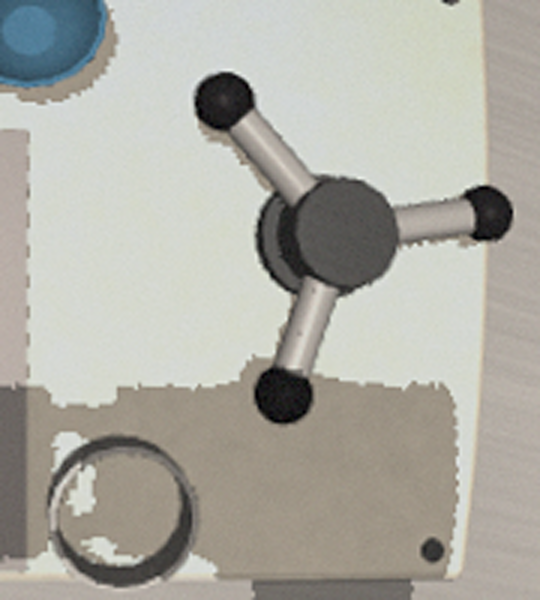

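```bash
cat > fit2.py <<'E'
from h import *
d=np.load('w1.npz');pos,q=d['pos'],d['q']
a=lambda x,y:np.array((x/3.4+120,y/3+20)); b=lambda x,y:np.array((x/3+310,y/3+20))
# x: sx,sy,yaw,lever,flag,wheel,hl,hw,r1,r2
obs=[(a(103,570),lambda x:(-.18,.21,.07)),(b(460,578),lambda x:(-.18,-.21,.07)),
(a(90,395),lambda x:lev(x[3],.135,.097)),(a(85,341),lambda x:lev(x[3],.105,.139)),
(a(387.5,185),lambda x:lev(x[4],x[8],.078)),(a(559,457.5),lambda x:lev(x[4],x[9],.078)),
(b(283,396),lambda x:whl(x[5],.062,.098)),(b(223,100),lambda x:whl(x[5]+2*np.pi/3,.062,.098)),(b(490,213),lambda x:whl(x[5]-2*np.pi/3,.062,.098)),
(a(323,122),lambda x:(0,.09,x[6])),(b(345,234),lambda x:(-.04,-.13,x[7]))]
f=lambda x:np.concatenate([projw(S2W(p(x),x),pos,q)-o for o,p in obs])
s=least_squares(f,[.56,-.01,.18,-.8,.55,.25,.12,.12,.03,.14],loss='soft_l1',x_scale=.01)
x=s.x;print(x.round(4),s.cost);print(f(x).reshape(-1,2).round(1).tolist())
np.save('x.npy',x)
for o,p in obs:print(S2W(p(x),x).round(4))
E
python3 fit2.py
```

```text
[ 0.5654 -0.0113  0.1722 -0.7713  0.4983  0.2997  0.1086  0.107   0.0254
  0.1456] 9.5298009549565
[[-2.1, 1.4], [1.9, 1.3], [1.0, -0.5], [-2.6, 0.9], [-0.0, 0.0], [0.0, -0.0], [0.1, -0.8], [0.5, 0.7], [-2.0, 0.0], [0.5, -1.7], [-0.1, -0.4]]
[0.3521 0.1647 0.07  ]
[ 0.424  -0.2491  0.07  ]
[0.4385 0.1535 0.097 ]
[0.4632 0.1365 0.139 ]
[0.53   0.0615 0.078 ]
[ 0.4359 -0.0132  0.078 ]
[ 0.4867 -0.1384  0.098 ]
[ 0.5858 -0.097   0.098 ]
[ 0.5722 -0.2035  0.098 ]
[0.55   0.0773 0.1086]
[ 0.5482 -0.1463  0.107 ]
```

```bash
cat > plan.py <<'E'
from h import *
def rows(wps,digits=4):
    """wps: list of (x,y,z,yaw) world; prints rows relative to current pose"""
    s=get_state();M=R.from_quat(s['eef_rot']).as_matrix();psi=np.arctan2(M[1,0],M[0,0])
    print('now',s['tool_pos'].round(4),'yaw',round(psi,4),'clk',s['clock'],'F',s['contact_force'].round(1))
    # assume z exactly down
    X=np.array([np.cos(psi),np.sin(psi),0]);Y=np.array([np.sin(psi),-np.cos(psi),0]);Z=np.array([0,0,-1])
    out=[]
    for w in wps:
        d=np.array(w[:3])-s['tool_pos']
        out.append([[round(float(v@d)/.75,digits) for v in (X,Y,Z)],round(float(-(w[3]-psi))/2,digits)])
    print(out)
def levfinger(a,off,x,z,rad=.105,asked=None):
    p=lev(a,rad,z)-off*np.array([np.sin(a),-np.cos(a),0]);w=S2W(p,x);return (*w,x[2]+a)
E
python3 - <<'E'
from plan import *
x=np.load('x.npy')
print('approach');rows([levfinger(-.77,.055,x,.22),levfinger(-.77,.055,x,.135)])
print('push');rows([levfinger(a,.0295,x,.135) for a in np.linspace(-.77,.40,14)])
E
```

```text
approach
now [ 0.44   -0.0512  0.3005] yaw 0.1812 clk 3.25 F [ 0.2  0.5 -0.1]
[[[0.127, -0.2927, 0.1073], 0.3895], [[0.127, -0.2927, 0.2206], 0.3895]]
push
now [ 0.44   -0.0512  0.3005] yaw 0.1812 clk 3.25 F [ 0.2  0.5 -0.1]
[[[0.1031, -0.2685, 0.2206], 0.3895], [[0.0921, -0.2615, 0.2206], 0.3445], [[0.0817, -0.2536, 0.2206], 0.2995], [[0.072, -0.2447, 0.2206], 0.2545], [[0.0632, -0.235, 0.2206], 0.2095], [[0.0553, -0.2246, 0.2206], 0.1645], [[0.0484, -0.2135, 0.2206], 0.1195], [[0.0425, -0.2018, 0.2206], 0.0745], [[0.0377, -0.1897, 0.2206], 0.0295], [[0.034, -0.1771, 0.2206], -0.0155], [[0.0314, -0.1643, 0.2206], -0.0605], [[0.03, -0.1513, 0.2206], -0.1055], [[0.0298, -0.1382, 0.2206], -0.1505], [[0.0307, -0.1252, 0.2206], -0.1955]]
```

Emit:
jog_arm(rows=[[[0.127,-0.293,0.107],0.39],[[0.127,-0.293,0.107],0.39],[[0.127,-0.293,0.107],0.39],[[0.127,-0.293,0.107],0.39],[[0.127,-0.293,0.107],0.39],[[0.127,-0.293,0.107],0.39],[[0.127,-0.293,0.107],0.39],[[0.127,-0.293,0.107],0.39],[[0.127,-0.293,0.221],0.39],[[0.127,-0.293,0.221],0.39],[[0.127,-0.293,0.221],0.39],[[0.127,-0.293,0.221],0.39]])

```text
clock: 4.25
tool_pos: [0.4926, 0.1802, 0.1336]
eef_rot: [0.955, -0.295, -0.002, 0.002]
contact_force: [0.6, 0.9, -0.2]
opening: 0.008
```

```bash
python3 - <<'E'
from plan import *
x=np.load('x.npy')
s=get_state();im=snapshot('wrist');cv2.imwrite('pics/w2.png',im[:,:,::-1]);im=snapshot('scene');cv2.imwrite('pics/s2.png',im[100:300,200:460,::-1])
print('push');rows([levfinger(a,.0295,x,.135) for a in np.linspace(-.77,.38,16)])
E
```

```text
push
now [0.4952 0.1816 0.1367] yaw -0.5996 clk 4.35 F [0.2 0.5 0.8]
[[[-0.0013, 0.0344, 0.0022], -0.0009], [[-0.0039, 0.0453, 0.0022], -0.0392], [[-0.0057, 0.0563, 0.0022], -0.0775], [[-0.0066, 0.0674, 0.0022], -0.1159], [[-0.0066, 0.0785, 0.0022], -0.1542], [[-0.0058, 0.0896, 0.0022], -0.1925], [[-0.0041, 0.1007, 0.0022], -0.2309], [[-0.0016, 0.1115, 0.0022], -0.2692], [[0.0017, 0.1222, 0.0022], -0.3075], [[0.0058, 0.1325, 0.0022], -0.3459], [[0.0107, 0.1425, 0.0022], -0.3842], [[0.0164, 0.1521, 0.0022], -0.4225], [[0.0228, 0.1613, 0.0022], -0.4609], [[0.0298, 0.1699, 0.0022], -0.4992], [[0.0375, 0.178, 0.0022], -0.5375], [[0.0458, 0.1854, 0.0022], -0.5759]]
```

View pics/w2.png

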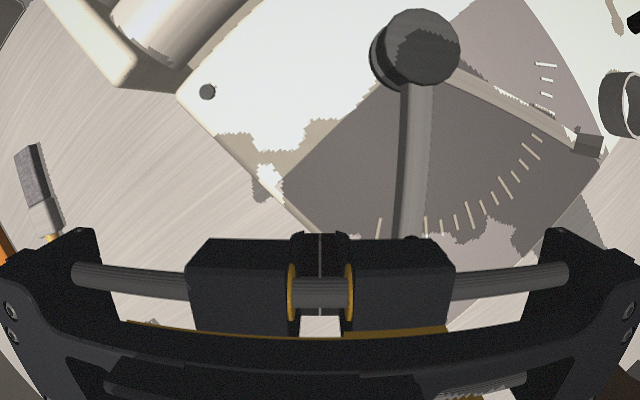

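View pics/s2.png

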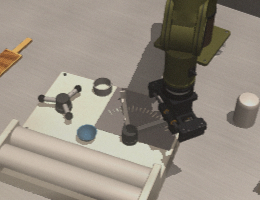

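Emit:
jog_arm(rows=[[[-0.0005,0.018,0],0],[[-0.001,0.034,0],0],[[-0.004,0.045,0],-0.039],[[-0.006,0.056,0],-0.078],[[-0.007,0.067,0],-0.116],[[-0.007,0.078,0],-0.154],[[-0.006,0.09,0],-0.192],[[-0.004,0.101,0],-0.231],[[-0.002,0.111,0],-0.269],[[0.002,0.122,0],-0.307],[[0.006,0.132,0],-0.346],[[0.011,0.142,0],-0.384],[[0.016,0.152,0],-0.422],[[0.023,0.161,0],-0.461],[[0.03,0.17,0],-0.499],[[0.037,0.178,0],-0.537],[[0.037,0.178,0],-0.537]])

```text
clock: 5.77
tool_pos: [0.444, 0.0551, 0.1374]
eef_rot: [0.972, 0.235, 0.003, 0.001]
contact_force: [0.7, 1.1, 0.3]
opening: 0.004
```

```bash
cat > look.py <<'E'
import sys
from plan import *
n=sys.argv[1]
s=get_state();im=snapshot('wrist');cv2.imwrite(f'pics/w{n}.png',im[:,:,::-1]);np.savez(f'w{n}.npz',im=im,pos=s['tool_pos'],q=s['eef_rot'])
im=snapshot('scene');cv2.imwrite(f'pics/s{n}.png',cv2.resize(im[130:280,220:430,::-1],None,fx=3,fy=3,interpolation=cv2.INTER_CUBIC))
print(s['tool_pos'],s['contact_force'],s['clock'])
E
python3 look.py 3
```

```text
[0.44401507 0.05511154 0.1373935 ] [0.67604746 1.14824616 0.32663233] 5.7667
```

View pics/w3.png

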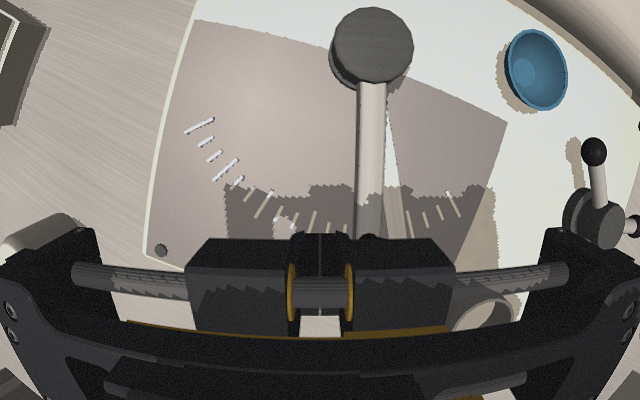

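View pics/s3.png

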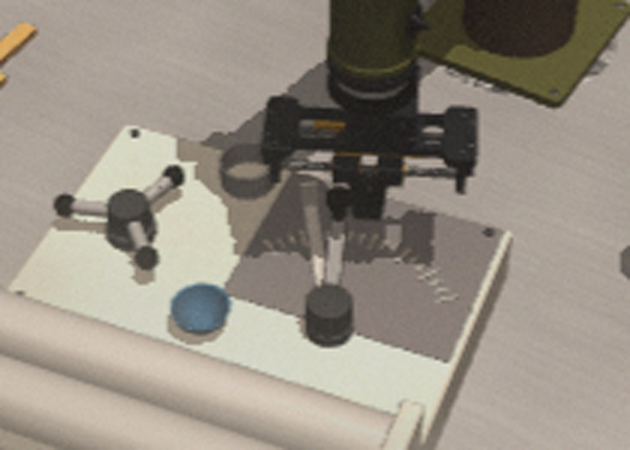

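```bash
python3 - <<'E'
import cv2
im=cv2.imread('pics/w3.png')
cv2.imwrite('pics/w3a.png',cv2.resize(im[0:245,310:440],None,fx=4,fy=2.4,interpolation=cv2.INTER_CUBIC))
E
```

```text
(no output)
```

View pics/w3a.png

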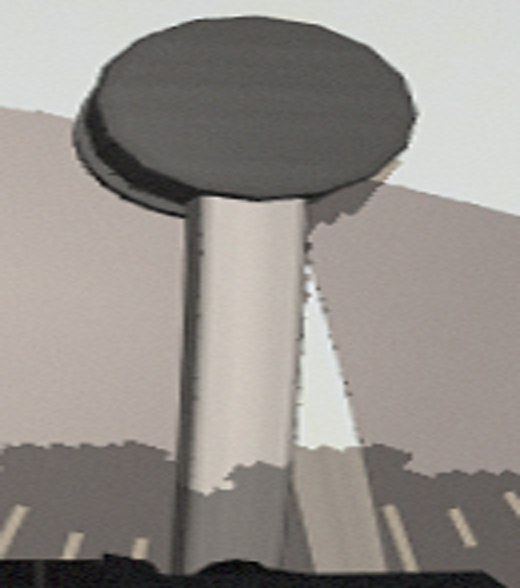

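```bash
python3 - <<'E'
from h import *
x=np.load('x.npy');d=np.load('w3.npz');pos,q=d['pos'],d['q']
g=lambda a,b:np.array((a/4+310,b/2.4))
def edge(f,r,z,o): return lev(f,r,z)+o*np.array([np.sin(f),-np.cos(f),0])
def F(v):
    tx,ty,a,f,r1,r2,r3,r4=v;X=(x[0]+tx,x[1]+ty,x[2])
    P=[(edge(a,r1,.106,0),g(253,205)),(edge(a,r2,.106,0),g(236,570)),(edge(f,r3,.078,.006),g(310,260)),(edge(f,r4,.078,.006),g(385,570)),((0,.09,.1086+.004),g(253,108))]
    return np.concatenate([projw(S2W(p,X),pos,q)-o for p,o in P]+[[tx*300,ty*300]])
s=least_squares(F,[0,0,.3,.5,.03,.1,.03,.1],x_scale=.01);print(s.x.round(4),s.cost,F(s.x).round(1))
E
```

```text
[-2.300e-03  2.000e-04  3.080e-01  5.201e-01  2.000e-02  1.010e-01
  3.260e-02  1.166e-01] 3.4627238792308517 [-0.4  0.   0.1  0.  -1.9  0.4  0.6 -0.1  1.5 -0.4 -0.7  0.1]
```

```bash
cat >> plan.py <<'E'
def rel(w0,wps,digits=4):
    psi=w0[3];X=np.array([np.cos(psi),np.sin(psi),0]);Y=np.array([np.sin(psi),-np.cos(psi),0]);Z=np.array([0,0,-1]);out=[]
    for w in wps:
        d=np.array(w[:3])-np.array(w0[:3]);out.append([[round(float(v@d)/.75,digits) for v in (X,Y,Z)],round(float(-(w[3]-psi))/2,digits)])
    print(out)
E
python3 - <<'E'
from plan import *
x=np.load('x.npy')
w0=levfinger(.308,.0295,x,.135)
rel(w0,[levfinger(a,.0295,x,.135) for a in (.35,.39,.43,.47)]+[levfinger(.47,.05,x,.135),levfinger(.47,.05,x,.2)])
view=(.43,.0,.30,x[2]+.3)
rel(w0,[view])
E
```

```text
[[[-0.0015, 0.0059, 0.0], -0.021], [[-0.0028, 0.0116, 0.0], -0.041], [[-0.0037, 0.0173, 0.0], -0.061], [[-0.0045, 0.0231, 0.0], -0.081], [[-0.0089, -0.0039, 0.0], -0.081], [[-0.0089, -0.0039, -0.0867], -0.081]]
[[[-0.0495, 0.0569, -0.22], 0.004]]
```

Emit:
jog_arm(rows=[[[-0.0015,0.006,0],-0.021],[[-0.003,0.0115,0],-0.041],[[-0.004,0.017,0],-0.061],[[-0.0045,0.023,0],-0.081],[[-0.0045,0.023,0],-0.081],[[-0.0045,0.023,0],-0.081],[[-0.009,-0.004,0],-0.081],[[-0.009,-0.004,-0.055],-0.081],[[-0.009,-0.004,-0.11],-0.081],[[-0.05,0.057,-0.22],0],[[-0.05,0.057,-0.22],0],[[-0.05,0.057,-0.22],0],[[-0.05,0.057,-0.22],0],[[-0.05,0.057,-0.22],0]])

```text
clock: 7.03
tool_pos: [0.4281, 0.0011, 0.3003]
eef_rot: [0.972, 0.234, 0.001, 0.0]
contact_force: [0.9, 0.4, -0.8]
opening: 0.004
```

```bash
python3 look.py 4; python3 - <<'E'
import cv2
im=cv2.imread('pics/w4.png')
cv2.imwrite('pics/w4a.png',cv2.resize(im[20:230,200:400],None,fx=4,fy=2.8,interpolation=cv2.INTER_CUBIC))
E
```

```text
[0.42805029 0.00108596 0.30031281] [ 0.93504635  0.37524751 -0.76330368] 7.0333
```

View pics/w4.png

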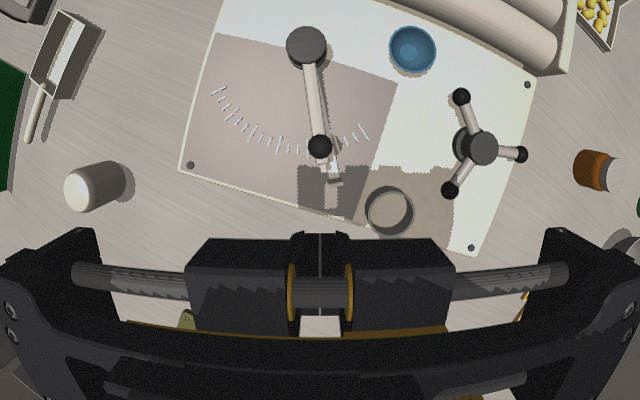

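View pics/w4a.png

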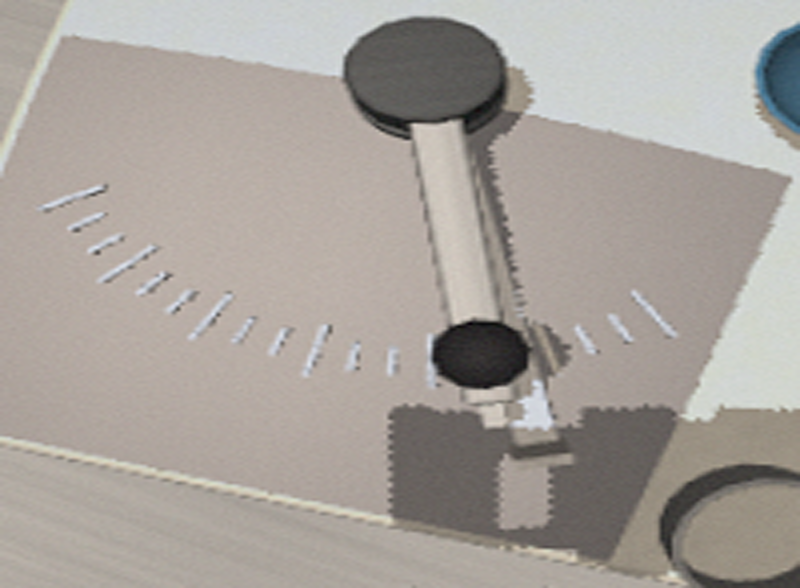

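```bash
cat > fit4.py <<'E'
from h import *
def fit(npz,g,lp,tip,tabtop,tabbase,hub,knob):
    x=np.load('x.npy');d=np.load(npz);pos,q=d['pos'],d['q']
    def F(v):
        tx,ty,a,f,r1,r2,dy=v;X=(x[0]+tx,x[1]+ty,x[2]+dy)
        P=[(lev(a,r1,.106),g(*lp[0])),(lev(a,r2,.106),g(*lp[1])),((0,.09,.109),g(*hub))]
        if tip:P.append((lev(a,.135,.097),g(*tip)))
        if knob:P.append((lev(a,.105,.139),g(*knob)))
        if tabtop:P.append((lev(f,.150,.106),g(*tabtop)))
        if tabbase:P.append((lev(f,.148,.078),g(*tabbase)))
        return np.concatenate([projw(S2W(p,X),pos,q)-o for p,o in P]+[[tx*300,ty*300,dy*100]])
    s=least_squares(F,[0,0,.45,.5,.03,.08,0],x_scale=.01);print(s.x.round(4),s.cost.round(2),F(s.x).round(1))
E
python3 - <<'E'
from fit4 import *
fit('w4.npz',lambda a,b:np.array((a/4+200,b/2.8+20)),[(438.5,122),(473,318)],(497,427),(541,457),(540,436),(426,67),(481,352))
E
```

```text
[ 2.000e-04  2.000e-04  4.333e-01  5.078e-01  2.120e-02  9.460e-02
 -2.000e-04] 4.64 [-0.3  0.   0.5 -0.1 -0.  -0.4 -0.5 -2.1 -0.1  0.5  0.9  0.7 -0.5  1.4
  0.1  0.1 -0. ]
```

```bash
cat > p5.py <<'E'
from plan import *
x=np.load('x.npy')
w0=levfinger(.308,.0295,x,.135);psi=w0[3]
X=np.array([np.cos(psi),np.sin(psi),0]);Y=np.array([np.sin(psi),-np.cos(psi),0])
V=np.array(w0[:3])+.75*(-.05*X+.057*Y)+[0,0,.165];V=(*V,psi)
print(V)
E
python3 - <<'E'
from p5 import *
rel(V,[levfinger(.47,.055,x,.2),levfinger(.47,.055,x,.135),levfinger(.48,.0295,x,.135),levfinger(.51,.0295,x,.135),levfinger(.535,.0295,x,.135),levfinger(.535,.055,x,.135),levfinger(.535,.055,x,.2)])
E
```

```text
(np.float64(0.42969327596987056), np.float64(-0.00025340765163949647), np.float64(0.30000000000000004), np.float64(0.48020372922075427))
[[[0.04, -0.0675, 0.1333], -0.081], [[0.04, -0.0675, 0.22], -0.081], [[0.0453, -0.0325, 0.22], -0.086], [[0.045, -0.0281, 0.22], -0.101], [[0.0447, -0.0245, 0.22], -0.1135], [[0.0371, -0.0576, 0.22], -0.1135], [[0.0371, -0.0576, 0.1333], -0.1135]]
```

Emit:
jog_arm(rows=[[[0.04,-0.068,0.133],-0.081],[[0.04,-0.068,0.133],-0.081],[[0.04,-0.068,0.133],-0.081],[[0.04,-0.068,0.133],-0.081],[[0.04,-0.068,0.22],-0.081],[[0.04,-0.068,0.22],-0.081],[[0.043,-0.05,0.22],-0.084],[[0.0455,-0.0325,0.22],-0.086],[[0.045,-0.028,0.22],-0.101],[[0.0445,-0.0245,0.22],-0.1135],[[0.0445,-0.0245,0.22],-0.1135],[[0.0445,-0.0245,0.22],-0.1135],[[0.037,-0.058,0.22],-0.1135],[[0.037,-0.058,0.22],-0.1135],[[0.037,-0.058,0.133],-0.1135],[[0,0,0],0],[[0,0,0],0],[[0,0,0],0],[[0,0,0],0],[[0,0,0],0]])

```text
clock: 8.8
tool_pos: [0.4294, 0.0003, 0.3024]
eef_rot: [0.972, 0.234, 0.003, 0.001]
contact_force: [0.4, 0.8, -0.5]
opening: 0.005
```

```bash
python3 look.py 5; python3 - <<'E'
import cv2
im=cv2.imread('pics/w5.png')
cv2.imwrite('pics/w5a.png',cv2.resize(im[20:230,200:400],None,fx=4,fy=2.8,interpolation=cv2.INTER_CUBIC))
E
```

```text
[4.29441421e-01 2.80317105e-04 3.02390935e-01] [ 0.3742639   0.79983358 -0.45207273] 8.8
```

View pics/w5a.png

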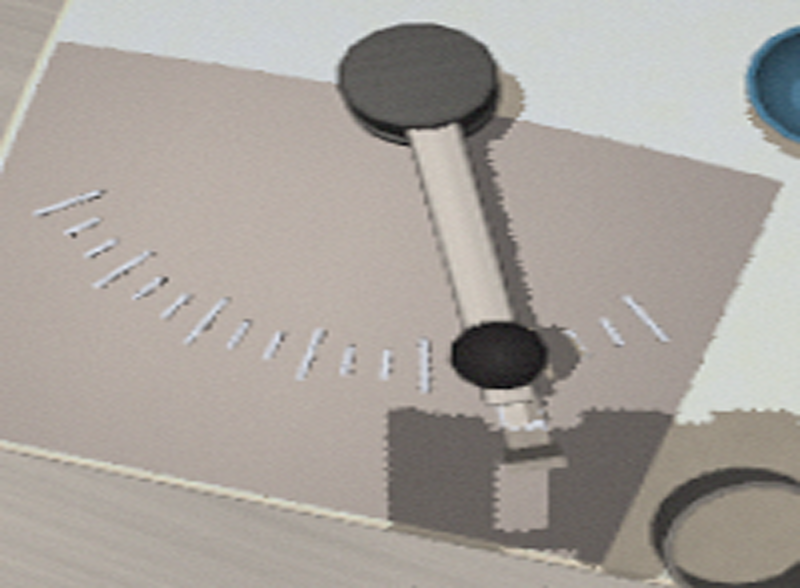

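```bash
python3 - <<'E'
import cv2
im=cv2.imread('pics/w5.png')
cv2.imwrite('pics/w5b.png',cv2.resize(im[125:215,290:370],None,fx=8,fy=6.6,interpolation=cv2.INTER_CUBIC))
E
python3 - <<'E'
from fit4 import *
g=lambda a,b:np.array((a/4+200,b/2.8+20))
fit('w5.npz',g,[(436,130),(486,322)],None,(532,459),(530,440),(417,73),(498,354))
fit('w5.npz',g,[(436,130),(486,322)],None,(532,459),None,(417,73),None)
E
```

```text
[ 5.000e-04  8.000e-04  4.901e-01  5.063e-01  2.290e-02  9.590e-02
 -5.000e-04] 1.56 [-0.4  0.1  0.4 -0.1  0.1 -0.9 -0.4 -0.4  0.6  0.7 -0.4  0.8  0.1  0.2
 -0. ]
[ 5.000e-04  7.000e-04  4.857e-01  5.024e-01  2.280e-02  9.590e-02
 -5.000e-04] 0.86 [-0.4  0.1  0.1 -0.   0.2 -0.8  0.2  0.8  0.1  0.2 -0. ]
```

View pics/w5b.png

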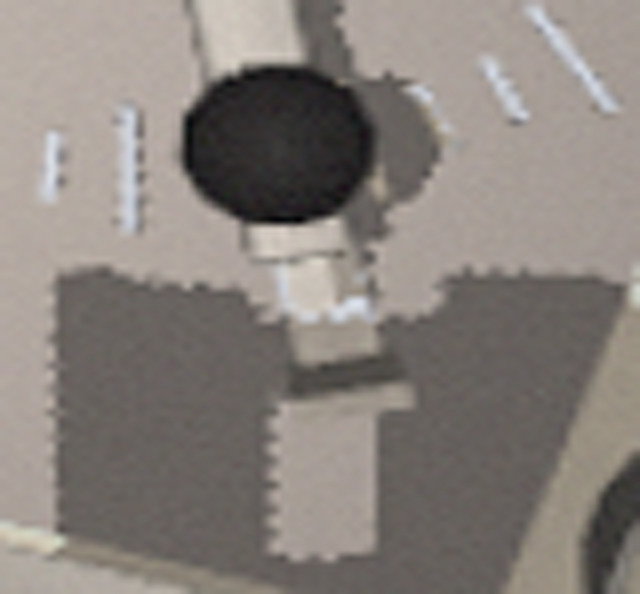

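```bash
python3 - <<'E'
from fit4 import *
g=lambda a,b:np.array((a/4+200,b/2.8+20))
fit('w5.npz',g,[(436,130),(486,322)],(519.5,424.7),(536,461.5),(533,442),(417,73),(498,354))
x=np.load('x.npy');d=np.load('w5.npz')
X=x[:3]+[.0005,.0008,-.0005]
for a in (.48,.49,.5,.51): print(a,[projw(S2W(p,X),d['pos'],d['q']).round(1).tolist() for p in (lev(a,.135,.097),lev(a,.135,.078),lev(a,.15,.106))])
E
```

```text
[-2.000e-04  5.000e-04  4.941e-01  5.119e-01  2.210e-02  9.520e-02
  1.000e-04] 1.72 [-0.4  0.1  0.7 -0.1  0.1 -0.2 -0.8 -1.1  0.1  0.4  0.5  0.3 -0.3  0.6
 -0.   0.1  0. ]
0.48 [[327.3, 170.2], [326.9, 167.6], [330.0, 185.3]]
0.49 [[328.6, 170.0], [328.0, 167.3], [331.4, 185.0]]
0.5 [[329.8, 169.8], [329.2, 167.1], [332.8, 184.8]]
0.51 [[331.0, 169.5], [330.4, 166.9], [334.2, 184.5]]
```

```bash
python3 - <<'E'
from p5 import *
rel(V,[levfinger(.535,.055,x,.135),levfinger(.535,.0295,x,.135),levfinger(.551,.0295,x,.135),levfinger(.551,.055,x,.135)])
E
```

```text
(np.float64(0.42969327596987056), np.float64(-0.00025340765163949647), np.float64(0.30000000000000004), np.float64(0.48020372922075427))
[[[0.0371, -0.0576, 0.22], -0.1135], [[0.0447, -0.0245, 0.22], -0.1135], [[0.0446, -0.0222, 0.22], -0.1215], [[0.0365, -0.0552, 0.22], -0.1215]]
```

Emit:
jog_arm(rows=[[[0.037,-0.058,0.133],-0.1135],[[0.037,-0.058,0.133],-0.1135],[[0.037,-0.058,0.133],-0.1135],[[0.037,-0.058,0.133],-0.1135],[[0.037,-0.058,0.22],-0.1135],[[0.037,-0.058,0.22],-0.1135],[[0.041,-0.04,0.22],-0.1135],[[0.0445,-0.027,0.22],-0.1135],[[0.0445,-0.0222,0.22],-0.1215],[[0.0445,-0.0222,0.22],-0.1215],[[0.0445,-0.0222,0.22],-0.1215],[[0.0365,-0.055,0.22],-0.1215],[[0.0365,-0.055,0.22],-0.1215],[[0.0365,-0.055,0.133],-0.1215],[[0,0,0],0],[[0,0,0],0],[[0,0,0],0],[[0,0,0],0],[[0,0,0],0],[[0,0,0],0]])

```text
clock: 10.57
tool_pos: [0.4276, 0.0014, 0.2996]
eef_rot: [0.972, 0.236, 0.0, 0.0]
contact_force: [-1.4, -0.0, 0.4]
opening: 0.005
```

```bash
python3 look.py 6; python3 - <<'E'
import cv2
im=cv2.imread('pics/w6.png')
cv2.imwrite('pics/w6a.png',cv2.resize(im[20:230,200:400],None,fx=4,fy=2.8,interpolation=cv2.INTER_CUBIC))
cv2.imwrite('pics/w6b.png',cv2.resize(im[125:215,290:370],None,fx=8,fy=6.6,interpolation=cv2.INTER_CUBIC))
E
```

```text
[0.4276442  0.00142305 0.29964911] [-1.44769072 -0.03093378  0.358542  ] 10.5667
```

View pics/w6a.png

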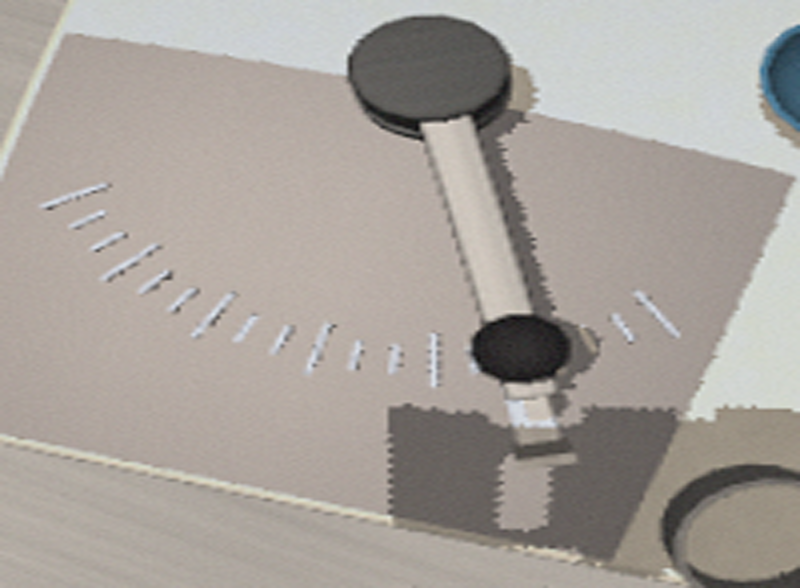

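View pics/w6b.png

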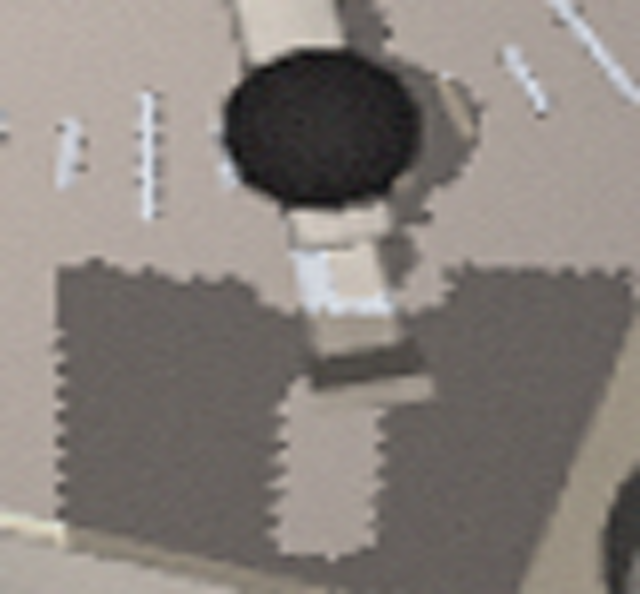

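```bash
python3 - <<'E'
from fit4 import *
g=lambda a,b:np.array((a/4+200,b/2.8+20))
fit('w6.npz',g,[(447.5,122),(507,315)],(540,420.5),(546,459.4),(541,442.5),(428,68),(521,348))
fit('w6.npz',g,[(447.5,122),(507,315)],None,(546,459.4),(541,442.5),(428,68),None)
x=np.load('x.npy');d=np.load('w6.npz')
for a in (.48,.5,.52,.54): print(a,[projw(S2W(p,x),d['pos'],d['q']).round(1).tolist() for p in (lev(a,.135,.097),lev(a,.135,.078),lev(a,.15,.106))])
E
```

```text
[-8.000e-04  1.000e-04  5.191e-01  5.093e-01  2.110e-02  9.430e-02
  6.000e-04] 1.44 [-0.2  0.1  0.3 -0.1  0.1 -0.5 -0.2 -1.   0.1  1.   0.2  0.5 -0.2 -0.3
 -0.2  0.   0.1]
[-0.0008  0.      0.5165  0.5091  0.0211  0.0943  0.0007] 0.4 [-0.2  0.1  0.1 -0.   0.2 -0.4  0.2  0.5 -0.2 -0.3 -0.2  0.   0.1]
0.48 [[330.3, 169.4], [329.7, 166.7], [333.0, 184.7]]
0.5 [[332.8, 169.0], [332.1, 166.3], [335.8, 184.2]]
0.52 [[335.2, 168.5], [334.4, 165.8], [338.6, 183.6]]
0.54 [[337.7, 168.0], [336.7, 165.3], [341.3, 183.0]]
```

```bash
python3 - <<'E'
from p5 import *
rel(V,[(*S2W(lev(.51,.17,.2),x),x[2]+.51)])
E
```

```text
(np.float64(0.42969327596987056), np.float64(-0.00025340765163949647), np.float64(0.30000000000000004), np.float64(0.48020372922075427))
[[[-0.0321, 0.0278, 0.1333], -0.101]]
```

Emit:
jog_arm(rows=[[[-0.032,0.028,0.133],-0.101],[[-0.032,0.028,0.133],-0.101],[[-0.032,0.028,0.133],-0.101],[[-0.032,0.028,0.133],-0.101],[[-0.032,0.028,0.133],-0.101]])

```text
clock: 11.08
tool_pos: [0.4151, -0.0275, 0.1986]
eef_rot: [0.943, 0.333, -0.002, -0.001]
contact_force: [0.5, 0.3, -0.2]
opening: 0.005
```

```bash
python3 look.py 7; python3 - <<'E'
import cv2
im=cv2.imread('pics/w7.png')
cv2.imwrite('pics/w7a.png',cv2.resize(im[0:240,260:390],None,fx=5,fy=2.5,interpolation=cv2.INTER_CUBIC))
E
```

```text
[ 0.4151221  -0.02745613  0.19860263] [ 0.49268497  0.27843552 -0.19293316] 11.0833
```

View pics/w7a.png

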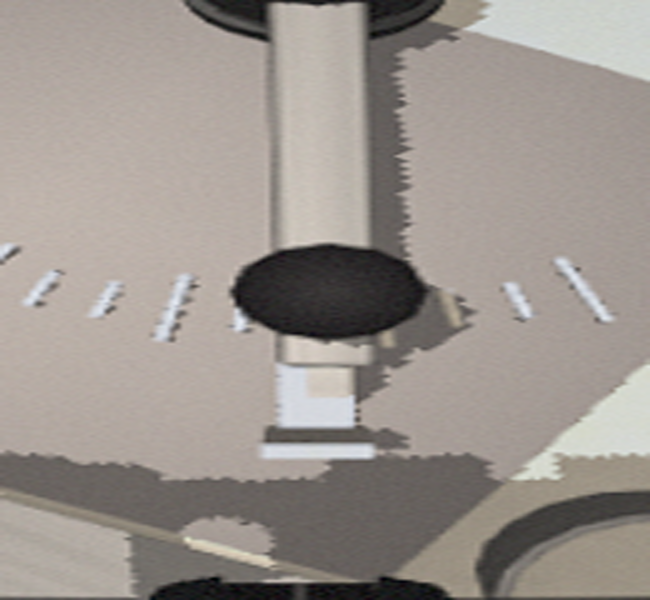

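```bash
python3 - <<'E'
from p5 import *
C=(*S2W(lev(.51,.17,.2),x),x[2]+.51)
rel(C,[levfinger(.51,o,x,.135) for o in (-.05,-.0265,-.0255,-.0245)])
E
```

```text
(np.float64(0.42969327596987056), np.float64(-0.00025340765163949647), np.float64(0.30000000000000004), np.float64(0.48020372922075427))
[[[0.0867, 0.0667, 0.0867], -0.0], [[0.0867, 0.0353, 0.0867], -0.0], [[0.0867, 0.034, 0.0867], -0.0], [[0.0867, 0.0327, 0.0867], -0.0]]
```

Emit:
jog_arm(rows=[[[0.0867,0.0667,0],0],[[0.0867,0.0667,0],0],[[0.0867,0.0667,0.0867],0],[[0.0867,0.0667,0.0867],0],[[0.0867,0.0667,0.0867],0],[[0.0867,0.045,0.0867],0],[[0.0867,0.034,0.0867],0],[[0.0867,0.034,0.0867],0],[[0.0867,0.034,0.0867],0],[[0.0867,0.0667,0.0867],0],[[0.0867,0.0667,0.0867],0],[[0.0867,0.0667,0],0],[[0.0867,0.0667,0],0],[[0,0,0],0],[[0,0,0],0],[[0,0,0],0],[[0,0,0],0],[[0,0,0],0]])

```text
clock: 12.68
tool_pos: [0.4175, -0.0283, 0.2007]
eef_rot: [0.943, 0.332, 0.001, 0.0]
contact_force: [0.9, -0.3, 1.1]
opening: 0.006
```

```bash
python3 look.py 8; python3 - <<'E'
import cv2
im=cv2.imread('pics/w8.png')
cv2.imwrite('pics/w8a.png',cv2.resize(im[0:240,260:390],None,fx=5,fy=2.5,interpolation=cv2.INTER_CUBIC))
E
```

```text
[ 0.41752112 -0.02834034  0.20073617] [ 0.94818333 -0.26654882  1.11717878] 12.6833
```

View pics/w8a.png

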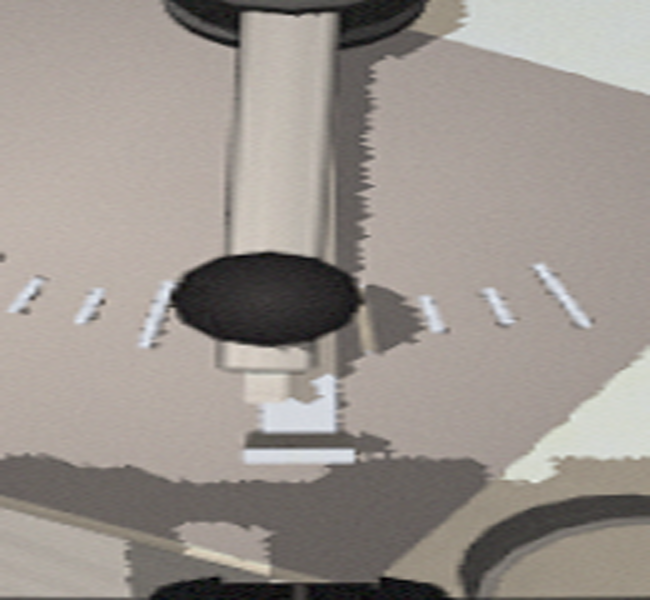

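```bash
python3 - <<'E'
from p5 import *
C=(*S2W(lev(.51,.17,.2),x),x[2]+.51)
rel(C,[levfinger(.544,o,x,.135) for o in (.055,.0345,.0295)])
E
```

```text
(np.float64(0.42969327596987056), np.float64(-0.00025340765163949647), np.float64(0.30000000000000004), np.float64(0.48020372922075427))
[[[0.0843, -0.0685, 0.0867], -0.017], [[0.0852, -0.0412, 0.0867], -0.017], [[0.0854, -0.0346, 0.0867], -0.017]]
```

Emit:
jog_arm(rows=[[[0.0845,-0.0685,0],-0.017],[[0.0845,-0.0685,0],-0.017],[[0.0845,-0.0685,0],-0.017],[[0.0845,-0.0685,0.0867],-0.017],[[0.0845,-0.0685,0.0867],-0.017],[[0.0845,-0.0685,0.0867],-0.017],[[0.085,-0.045,0.0867],-0.017],[[0.0854,-0.039,0.0867],-0.017],[[0.0854,-0.0346,0.0867],-0.017],[[0.0854,-0.0346,0.0867],-0.017],[[0.0854,-0.0346,0.0867],-0.017],[[0.0845,-0.0685,0.0867],-0.017],[[0.0845,-0.0685,0.0867],-0.017],[[0.0845,-0.0685,0],-0.017],[[0.0845,-0.0685,0],-0.017],[[0,0,0],0],[[0,0,0],0],[[0,0,0],0],[[0,0,0],0],[[0,0,0],0]])

```text
clock: 14.45
tool_pos: [0.4168, -0.028, 0.2004]
eef_rot: [0.943, 0.332, 0.001, 0.0]
contact_force: [1.0, 0.1, 0.3]
opening: 0.006
```

```bash
python3 look.py 9; python3 - <<'E'
import cv2
im=cv2.imread('pics/w9.png')
cv2.imwrite('pics/w9a.png',cv2.resize(im[0:240,260:390],None,fx=5,fy=2.5,interpolation=cv2.INTER_CUBIC))
E
```

```text
[ 0.41679578 -0.02797106  0.20039487] [0.98047359 0.09068284 0.29845284] 14.45
```

View pics/w9a.png

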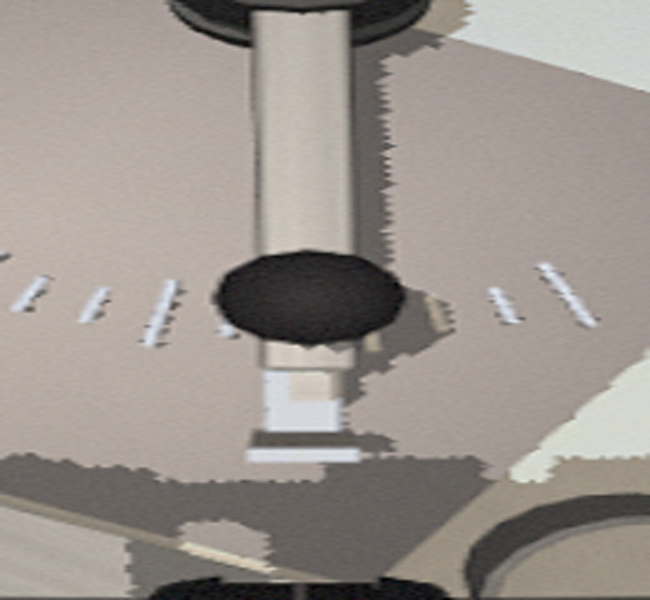

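```bash
cat > fit9.py <<'E'
from h import *
def fit(npz,hub,sh,tip,knob,strip,tab,kw=1):
    x=np.load('x.npy');d=np.load(npz);pos,q=d['pos'],d['q'];g=lambda a,b:np.array((a/5+260,b/2.5))
    def F(v):
        tx,ty,dy,a,f,r1,r2=v;X=(x[0]+tx,x[1]+ty,x[2]+dy)
        P=[(lev(a,r1,.106),hub),(lev(a,.126,.106),sh),(lev(a,.135,.106),tip),(lev(a,.105,.139),knob),(lev(f,r2,.078),strip),(lev(f,.15,.106),tab)]
        return np.concatenate([projw(S2W(p,X),pos,q)-g(*o) for p,o in P]+[[tx*300,ty*300,dy*50]])
    s=least_squares(F,[0,0,0,.5,.5,.02,.13],x_scale=.01);v=s.x;print(v.round(4),'diff',(v[3]-v[4]).round(4),F(v).round(1))
fit('w7.npz',(322,3),(327.5,362),(330,396),(328,290),(316,425),(317.5,452))
fit('w8.npz',(288,12),(267.5,370),(268.5,402),(266,297),(300,430),(299,457))
fit('w9.npz',(303.5,10),(306.5,367),(313,399),(310,297),(302.5,430),(304,456))
E
python3 fit9.py
```

```text
[ 4.000e-04  1.000e-04 -1.200e-03  5.171e-01  5.068e-01  2.010e-02
  1.479e-01] diff 0.0103 [-0.2  0.  -0.   1.2 -0.4  0.2  0.5 -0.1  0.   0.  -0.  -1.4  0.1  0.
 -0.1]
[-3.000e-04  7.000e-04  5.000e-04  4.783e-01  5.127e-01  1.980e-02
  1.477e-01] diff -0.0343 [ 0.   0.   0.1  0.6 -0.4  0.3  0.3  0.3 -0.2  0.   0.1 -1.2 -0.1  0.2
  0. ]
[ 1.000e-04  3.000e-04 -4.000e-04  5.149e-01  5.080e-01  1.980e-02
  1.482e-01] diff 0.0068 [-0.1  0.   0.6  1.1 -0.6  0.8  0.1 -0.5  0.1 -0.  -0.1 -1.4  0.   0.1
 -0. ]
```

```bash
cat > p10.py <<'E'
from plan import *
x=np.load('x.npy')
C=(*S2W(lev(.51,.17,.2),x),x[2]+.51)
def wf(w,off,z,z2=None):
    th=w-2*np.pi/3;p=whl(th,.062,z)-off*np.array([np.sin(th),np.cos(th),0]);return (*S2W(p,x),x[2]-th)
E
python3 - <<'E'
from p10 import *
print(get_state()['q'].round(3), wf(.3,.05,.113))
rel(C,[wf(.3,.05,.2),wf(.3,.05,.113)])
E
```

```text
[ 0.226  0.57  -0.415  2.221  0.53   0.443 -1.506] (np.float64(0.6182835482352588), np.float64(-0.18420212861392762), np.float64(0.113), np.float64(1.9665988316139495))
[[[0.0775, 0.3281, 0.0], -0.6422], [[0.0775, 0.3281, 0.116], -0.6422]]
```

```bash
cat >> p10.py <<'E'
def wf(w,off,z):
    th=w-2*np.pi/3;p=whl(th,.062,z)-off*np.array([np.sin(th),np.cos(th),0]);return (*S2W(p,x),x[2]-np.pi/2-th)
E
python3 - <<'E'
from p10 import *
print(wf(.3,.045,.113))
rel(C,[wf(.3,.045,.2),wf(.3,.045,.113)])
E
```

```text
(np.float64(0.6136701109514636), np.float64(-0.1861298724839711), np.float64(0.113), np.float64(0.395802504819053))
[[[0.0711, 0.3262, 0.0], 0.1432], [[0.0711, 0.3262, 0.116], 0.1432]]
```

Emit:
jog_arm(rows=[[[0.071,0.326,0],0.143],[[0.071,0.326,0],0.143],[[0.071,0.326,0],0.143],[[0.071,0.326,0],0.143],[[0.071,0.326,0],0.143],[[0.071,0.326,0],0.143],[[0.071,0.326,0],0.143],[[0.071,0.326,0],0.143],[[0.071,0.326,0.07],0.143],[[0.071,0.326,0.07],0.143]])

```text
clock: 15.38
tool_pos: [0.6082, -0.1823, 0.1438]
eef_rot: [0.98, 0.197, -0.003, -0.002]
contact_force: [-2.1, -0.3, -0.6]
opening: 0.003
```

```bash
python3 look.py 10; python3 -c "
from plant import *
print(get_state()['q'].round(2),get_state()['eef_rot'])"
```

```text
[ 0.60821045 -0.18228074  0.14383402] [-2.09993453 -0.32888042 -0.5645358 ] 15.3833
[ 0.43  0.87 -0.39  1.61  0.44  0.75 -1.34] [ 0.98051685  0.19639216 -0.00372472 -0.00171669]
```

View pics/w10.png

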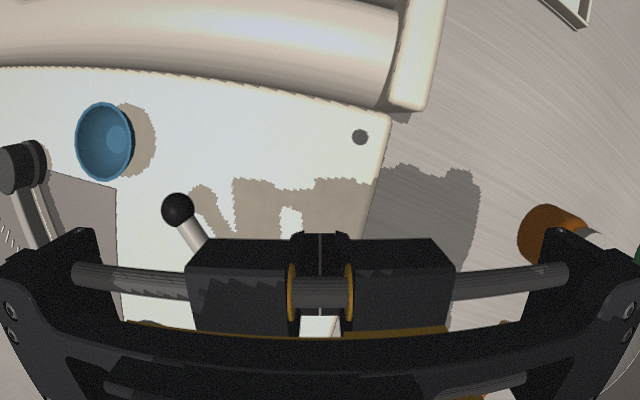

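View pics/s10.png

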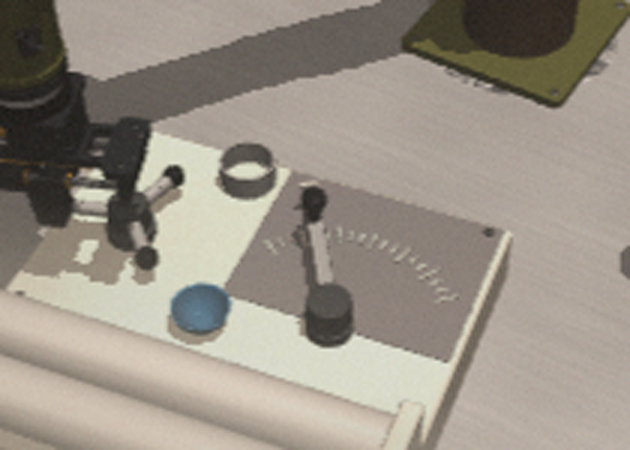

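Emit:
jog_arm(rows=[[[0,0,0.02],0],[[0,0,0.046],0],[[0,0,0.046],0],[[0,0,0.046],0]])

```text
clock: 15.82
tool_pos: [0.6108, -0.1844, 0.1137]
eef_rot: [0.981, 0.195, -0.0, -0.0]
contact_force: [-0.4, -0.0, 0.0]
opening: 0.002
```

```bash
python3 look.py 11;  python3 - <<'E'
from p10 import *
s=get_state();print(s['tool_pos'],s['contact_force'],wf(.3,.045,.113))
W=wf(.3,.045,.113)
for o in (.02,):
  rel(W,[wf(w,o,.113) for w in np.linspace(.3,1.6,14)])
E
```

```text
[ 0.61075247 -0.18443042  0.11365543] [-0.35596298 -0.04366557  0.02900994] 15.8167
[ 0.61192712 -0.18493322  0.11471806] [-0.58270977 -0.62180598  0.16173191] (np.float64(0.6136701109514636), np.float64(-0.1861298724839711), np.float64(0.113), np.float64(0.395802504819053))
[[[-0.0333, 0.0, 0.0], -0.0], [[-0.0417, 0.0022, 0.0], 0.05], [[-0.0503, 0.0037, 0.0], 0.1], [[-0.059, 0.0042, 0.0], 0.15], [[-0.0676, 0.0039, 0.0], 0.2], [[-0.0762, 0.0027, 0.0], 0.25], [[-0.0847, 0.0006, 0.0], 0.3], [[-0.0929, -0.0023, 0.0], 0.35], [[-0.1007, -0.0059, 0.0], 0.4], [[-0.1082, -0.0104, 0.0], 0.45], [[-0.1152, -0.0156, 0.0], 0.5], [[-0.1216, -0.0214, 0.0], 0.55], [[-0.1274, -0.0279, 0.0], 0.6], [[-0.1325, -0.0349, 0.0], 0.65]]
```

View pics/s11.png

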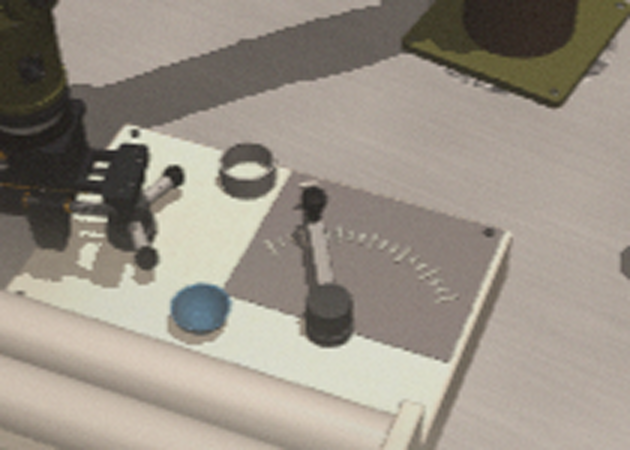

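Emit:
jog_arm(rows=[[[-0.015,0,0],0],[[-0.033,0,0],0],[[-0.042,0.002,0],0.05],[[-0.05,0.0035,0],0.1],[[-0.059,0.004,0],0.15],[[-0.0675,0.004,0],0.2],[[-0.076,0.0025,0],0.25],[[-0.0845,0.0005,0],0.3],[[-0.093,-0.0025,0],0.35],[[-0.093,-0.0025,0],0.35]])

```text
clock: 16.75
tool_pos: [0.5468, -0.21, 0.1148]
eef_rot: [0.988, -0.155, 0.002, 0.0]
contact_force: [1.3, 0.2, 0.4]
opening: 0.004
```

```bash
python3 look.py 12
```

```text
[ 0.5467728  -0.21001545  0.11483431] [1.25178653 0.22122949 0.44869716] 16.75
```

View pics/s12.png

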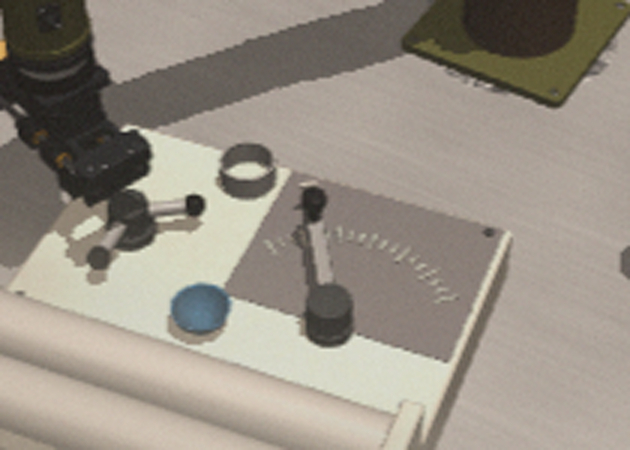

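View pics/w12.png

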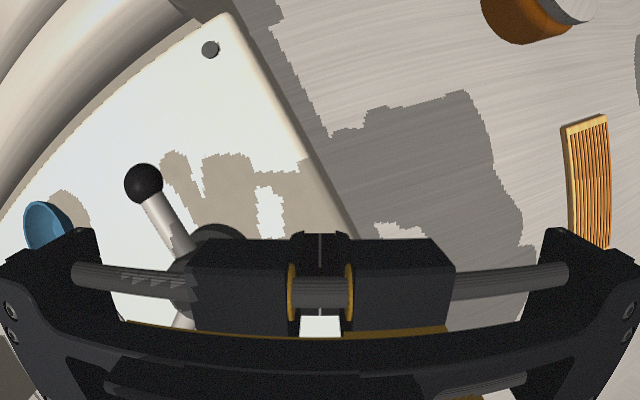

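```bash
python3 - <<'E'
from p10 import *
W=wf(1.0,.02,.113)
rel(W,[wf(w,.02,.113) for w in (1.1,1.2,1.3,1.4,1.5,1.6,1.65,1.7,1.75,1.8,1.85,1.9)])
E
```

```text
[[[-0.0084, 0.0022, 0.0], 0.05], [[-0.017, 0.0037, 0.0], 0.1], [[-0.0256, 0.0042, 0.0], 0.15], [[-0.0343, 0.0039, 0.0], 0.2], [[-0.0429, 0.0027, 0.0], 0.25], [[-0.0513, 0.0006, 0.0], 0.3], [[-0.0555, -0.0007, 0.0], 0.325], [[-0.0595, -0.0023, 0.0], 0.35], [[-0.0635, -0.004, 0.0], 0.375], [[-0.0674, -0.0059, 0.0], 0.4], [[-0.0712, -0.0081, 0.0], 0.425], [[-0.0748, -0.0104, 0.0], 0.45]]
```

Emit:
jog_arm(rows=[[[-0.0085,0.002,0],0.05],[[-0.017,0.0035,0],0.1],[[-0.0255,0.004,0],0.15],[[-0.0345,0.004,0],0.2],[[-0.043,0.0025,0],0.25],[[-0.0515,0.0005,0],0.3],[[-0.0555,-0.0005,0],0.325],[[-0.0595,-0.0025,0],0.35],[[-0.0595,-0.0025,0],0.35],[[-0.0595,-0.0025,0],0.35]])

```text
clock: 17.68
tool_pos: [0.5055, -0.1954, 0.1136]
eef_rot: [0.876, -0.482, 0.001, -0.0]
contact_force: [2.6, -1.5, 0.8]
opening: 0.003
```

```bash
python3 look.py 13; python3 -c "
from plant import *
for i in range(3): snapshot('scene'); print(get_state()['contact_force'])"
```

```text
[ 0.50545559 -0.19541623  0.11359845] [ 2.58388735 -1.51127285  0.82584029] 17.6833
[ 3.1506934  -1.88578752  2.24875785]
[ 2.83515584 -1.7248876   1.8431655 ]
[ 3.58912444 -1.45837615  2.10507694]
```

View pics/s13.png

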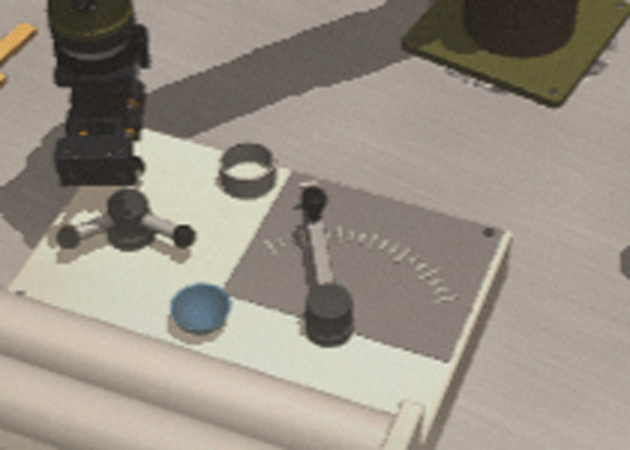

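```bash
python3 - <<'E'
from p10 import *
W=wf(1.7,.02,.113)
rel(W,[wf(w,.02,.113) for w in (1.74,1.78,1.82,1.86,1.9)]+[wf(1.8,.05,.113)])
E
```

```text
[[[-0.0033, 0.001, 0.0], 0.02], [[-0.0067, 0.0019, 0.0], 0.04], [[-0.0101, 0.0026, 0.0], 0.06], [[-0.0135, 0.0032, 0.0], 0.08], [[-0.017, 0.0037, 0.0], 0.1], [[0.0314, 0.0062, 0.0], 0.05]]
```

Emit:
jog_arm(rows=[[[-0.0018,0,0],0],[[-0.0035,0,0],0],[[-0.0035,0,0],0],[[-0.0035,0,0],0]])

```text
clock: 18.27
tool_pos: [0.5047, -0.1947, 0.1136]
eef_rot: [0.875, -0.483, 0.003, 0.0]
contact_force: [5.5, -5.3, 0.3]
opening: 0.001
```

Emit:
jog_arm(rows=[[[-0.002,0,0],0],[[-0.005,0,0],0],[[-0.005,0,0],0],[[-0.005,0,0],0]])

```text
clock: 18.6
tool_pos: [0.5041, -0.1938, 0.1139]
eef_rot: [0.875, -0.484, 0.005, 0.001]
contact_force: [6.9, -9.5, -0.3]
opening: 0.003
```

```bash
python3 look.py 14; python3 -c "
from plant import *
for i in range(3): snapshot('side'); s=get_state();print(s['contact_force'],s['tool_pos'])"
```

```text
[ 0.5041074  -0.193816    0.11394817] [ 6.92572334 -9.53108636 -0.32354673] 18.6
[ 7.56815829 -8.79642259 -0.75069094] [ 0.50412572 -0.19384276  0.11392213]
[ 6.9664412  -8.2367051   0.25077364] [ 0.50409917 -0.19382133  0.11389726]
[ 7.40602407 -9.76238805 -0.1677433 ] [ 0.50411158 -0.19382793  0.11393437]
```

View pics/s14.png

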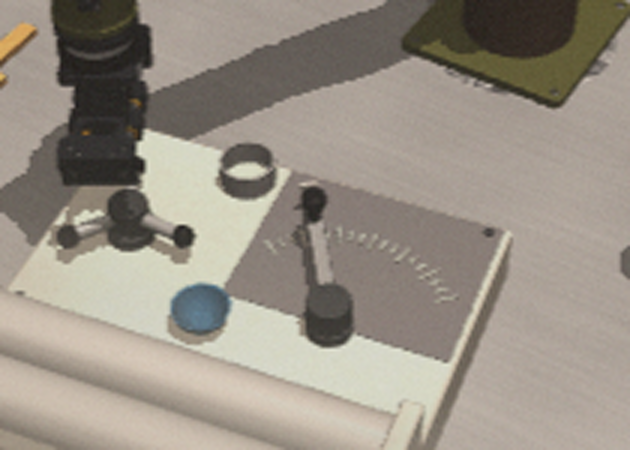

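```bash
python3 - <<'E'
from plan import *
s=get_state();M=R.from_quat(s['eef_rot']).as_matrix();psi=np.arctan2(M[1,0],M[0,0])
rel((*s['tool_pos'],psi),[(.43,-.05,.30,.18)])
E
```

```text
[[[-0.215, -0.0182, -0.2481], -0.5953]]
```

Emit:
jog_arm(rows=[[[0.03,0,0],0],[[0.03,0,0],0],[[0.03,0,-0.05],0],[[0.03,0,-0.1],0],[[0.03,0,-0.15],0],[[-0.215,-0.018,-0.248],-0.595],[[-0.215,-0.018,-0.248],-0.595],[[-0.215,-0.018,-0.248],-0.595],[[-0.215,-0.018,-0.248],-0.595],[[-0.215,-0.018,-0.248],-0.595],[[-0.215,-0.018,-0.248],-0.595],[[-0.215,-0.018,-0.248],-0.595],[[-0.215,-0.018,-0.248],-0.595],[[-0.215,-0.018,-0.248],-0.595],[[-0.215,-0.018,-0.248],-0.595],[[-0.215,-0.018,-0.248],-0.595],[[-0.215,-0.018,-0.248],-0.595],[[-0.215,-0.018,-0.248],-0.595],[[-0.215,-0.018,-0.248],-0.595]])

```text
clock: 20.43
tool_pos: [0.4254, -0.0459, 0.2987]
eef_rot: [0.996, 0.09, -0.001, 0.0]
contact_force: [0.4, -0.3, -0.4]
opening: 0.002
```

```bash
python3 look.py 15; python3 - <<'E'
import cv2
im=cv2.imread('pics/w15.png')
cv2.imwrite('pics/w15a.png',cv2.resize(im[10:230,130:490],None,fx=2.2,fy=2.2,interpolation=cv2.INTER_CUBIC))
E
```

```text
[ 0.42540921 -0.04587303  0.29874411] [ 0.43602216 -0.31780863 -0.38142437] 20.4333
```

View pics/w15a.png

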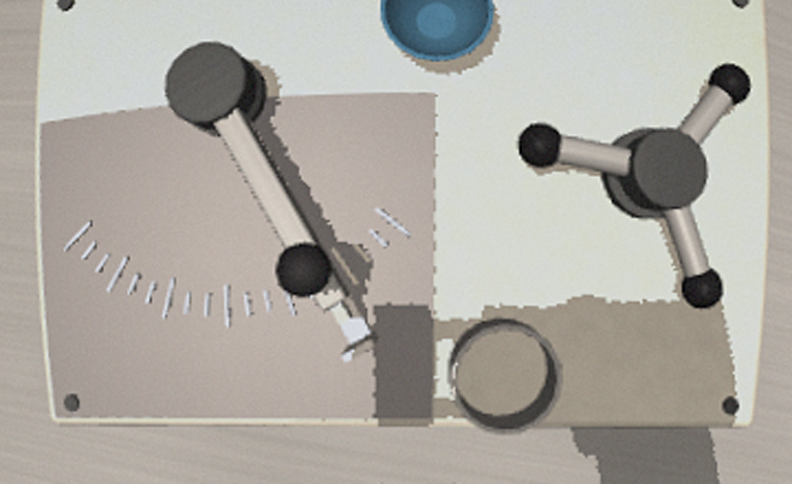

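```bash
python3 - <<'E'
from h import *
x=np.load('x.npy');d=np.load('w15.npz');pos,q=d['pos'],d['q']
g=lambda a,b:np.array((a/2.2+130,b/2.2+10))
B=[(540,145),(729,84),(702,288)]
def F(v):
    X=(x[0]+v[1],x[1]+v[2],x[2])
    return np.concatenate([projw(S2W(whl(v[0]+k*2*np.pi/3,.062,.098),X),pos,q)-g(*B[i]) for i,k in enumerate((0,1,-1))])
s=least_squares(F,[1.6,0,0],x_scale=.01);print(s.x,F(s.x))
E
```

```text
[ 1.69538107e+00 -3.42552428e-05  9.65452621e-05] [ 0.27194161  0.2056812  -0.08440341  0.236939   -0.25789341 -0.44741723]
```

```bash
python3 -c "
from plant import *
print(workorder.finish_job())"
```

```text
the job is handed in; nothing more can be done
None
```

I set the lever to the flag, then turned the clamp wheel clockwise to its stop. I handed the job in at about 20.5 s of the 48 s allowed, with the arm clear of everything.

**Lever:** I pushed it round by its knob. My first alignment went about 0.01 rad past the flag. A nudge back then went 0.034 rad short, and a last forward push left it about 0.007 rad (0.9 mm at the tip) past the flag. I accepted that small error. After the wheel was turned I only looked at the lever, from higher up. It still pointed at the flag, but I did not measure it again.

**Flag:** every camera fit put it between 0.50 and 0.52 rad, with no drift, so it does not appear to have moved.

**Wheel:** I pushed the ball on one arm until the force built to about 12 N and the wheel stopped turning. The camera fit then read 1.695 rad against the 1.70 rad stop.

**Everything else:** the salt dish and ring cutter look undisturbed in the final view, and the lever and wheel look seated. I did not measure either lift. The other bench items were not checked one by one, though I kept the arm well above or away from them. The flour shaker was the closest to its path.

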